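Lock a vial tray under the shaker's leaf spring

TASK

The small blue tray with three vials stands loose on the shaker's sprung deck, just in front of the leaf-spring hold-down. With the fingertips on the tray's ribbed finger rest, press the tray firmly down and, keeping it pressed, slide it back under the leaf spring until it is fully home against the stop; then let go and move clear. Do not ram the tray against the spring or the stop, do not lift or tip it, do not touch the vials standing in it, and leave everything else on the table where it is.

Things in the scene. Friction and masses are not known exactly. Their poses are not given: they have to be found in the camera images.
- shaker: white bench-top vial shaker, fixed, 240 deep (x) x 190 wide (y), housing 68 high, display and knob on its front (-x) face. Origin: centre of its underside, on the table; z up; +x is the way the tray slides home, away from the front panel. On top: a black sprung deck between two aluminium guide rails along x (97 apart, rail tops at height 112), a dark steel stop at the rear
- deck_front (a point): middle of the front edge of the sprung deck's top with the deck up (shaker frame -95, 0, 104); fixed to the shaker; the deck is 178 long x 92 wide, x from -95 to +83
- stop (a point): middle of the stop block's front face (shaker frame +85, 0, 109), fixed; block top at height 117. The tray's nose touches this face when it is fully home
- lip (a point): tip of the leaf spring at rest (shaker frame +47, 0, 109.5), fixed to the shaker. The steel leaf, 46 wide, is clamped on the stop at x +91, height 119, slants down to a knuckle at x +57 (underside 104.5), then turns up to this 3 mm thick tip (underside 108). The tray's nose enters only when held 6 mm or more below its resting height; else it butts on the tip
- tray: loose light blue plastic tray, 112 long (x) x 94 wide, 0.12 to 0.21 kg, on the deck, +x towards the stop. Origin: centre of its underside (height 104 at the start). x -56 to -22: flat finger rest with thin grey ribs, top 10 above the underside; -22 to +12: block with three wells, top 22; +12 to +56: flat nose, top 10. Nose starts 5 to 25 short of the lip; home, the origin is at x +29 of the shaker. Slides easily
- tray_rest (a point): middle of the top of the tray's finger rest, 39 behind the tray's centre (tray frame -39, 0, 10); axes as the tray's
- tray_nose (a point): top middle of the tray's front edge (tray frame 56, 0, 10), the edge that goes under the spring first
- deck (a joint): how far the sprung deck is pressed down, m: 0 = up, 0.008 = on its bottom stop. With the tray on it, it yields from about 5 N of downward push and takes 1 N more for each mm, about 13 N to the bottom; when let go it rises and clamps the tray up against the leaf spring (deck then about 0.005 down)
- leaf (a joint): lift of the leaf spring about its clamped rear end, rad: 0 = at rest, grows as its lip and knuckle are raised (0.03 is 1 mm at the knuckle); about 2 N per mm at the knuckle
- vial0: injection vial with a purple cap, 22 across and 40 tall, 25 g, standing loose in the right-hand (-y) well of the tray, top 46 above the tray's underside (36 above the finger rest). Origin: centre of its foot. Not to be touched
- vial1: injection vial with a purple cap, 22 across and 40 tall, 25 g, standing loose in the middle well of the tray, top 46 above the tray's underside (36 above the finger rest). Origin: centre of its foot. Not to be touched
- vial2: injection vial with a purple cap, 22 across and 40 tall, 25 g, standing loose in the left-hand (+y) well of the tray, top 46 above the tray's underside (36 above the finger rest). Origin: centre of its foot. Not to be touched
- spare_tray: an empty light blue tray of the same kind lying on the table, 112 x 94 x 22; leave it alone (sizes in mm; origin: centre of its underside)
- loose_vial_a: a single vial like the others, standing on the table beside the shaker; leave it alone (sizes in mm; origin: centre of its underside)
- loose_vial_b: another single vial standing on the table on the other side of the shaker; leave it alone (sizes in mm; origin: centre of its underside)
- alcohol: white alcohol bottle with blue cap, 60 across, 170 tall; leave it alone (sizes in mm; origin: centre of its underside)
- carton: open cardboard carton with a white band and five vials in it, 130 x 190 x 60; leave it alone (sizes in mm; origin: centre of its underside)
- marker: black and green marker pen lying flat, 130 long; leave it alone (sizes in mm; origin: centre of its underside)
- tweezers: steel tweezers lying flat, 145 long; leave it alone (sizes in mm; origin: centre of its underside)
There are look-alikes about, which are no part of the job. Leave any orange look-alike of the tray alone.

How it is judged:
By the outcome, as a careful person would: the job done as asked, in the order asked, and still so for the second after the job is handed in, with the robot touching nothing.
It also fails if it takes over 35 s, if anything falls off the work surface, if the arm or the gripper's body presses on something with over 40 N, if the wrist force passes 120 N, or if a joint passes its speed limit or range.

ROBOT

A 6-joint arm with a two-finger parallel gripper is mounted at the origin on the work surface. World frame = base frame: x ahead of the robot, y to its left, z up, the work surface at z = 0. Lengths are in m, angles in rad, forces in N, time in s.
With the tool pointing down it reaches from about 0.375 to 0.975 m from the base axis. Payload 3.8 kg.
Tool frame: the origin (TCP) lies midway between the tips of the shut fingers; the grasp point (between the pads) lies 19 mm behind it; z points along the fingers, y is the line along which they close (so a half turn about z gives the same grasp; the last joint's range is limited). The gripper opens to 85 mm and grips with 20 to 120 N. Pads are 22 mm wide; open, the fingers measure 114 mm over their backs; the gripper's body (76 mm by 85 mm) begins 54 mm behind the grasp point. The pads swing forward as they close: fully open they stand 13 mm farther back than shut.
Start: joints at [-1.163, 0.264, 1.604, -0, 1.274, -0.037], TCP at [0.29, -0.609, 0.231] pointing down, gripper open.
Joint ranges: [-2.63, 2.63], [-0.94, 2.18], [0.31, 2.57], [-1.31, 4.45], [0, 2.66], [-2.55, 2.55]. Speed limits (rad/s): [2.57, 2.57, 3.14, 3.14, 3.14, 3.14].

INTERFACE

Orientations are given as a rotation vector (axis times angle).
In Python, from workcell import sensors, viewer, job gives the robot as it stands.
- The arm moves only by the shell command python3 -m inch 'ROWS' [FORCE]. ROWS is JSON, one flat list of numbers, 7 for each row, row after row: the shift along the tool's x, y, z in mm, then the turn, a rotation vector about the tool's x, y, z in degrees, then the finger opening in mm, from 0 to 85.4. A call has exactly 8 rows; each row shifts and turns the commanded pose from where the row before left it, along the tool's axes as they then stand; what a row does not reach is not made up. A row lasts 1/10 s, in which the tool goes at most 50 mm and 8.59 degrees, less where a joint would pass 70% of its speed; a pose out of reach is approached as far as the arm can. A call is refused whole if a number of a shift passes 50 or a number of a turn 8.59, either way. A call with a gripper value outside its range is refused whole. The fingers move at their own pace and stop on an object; FORCE is the grip in N (left out, the last holds). Time passes only in rows, so rows that do not move let the fingers close, or fill a call up. It gives the time, the measured TCP pose, the force, the opening and the grip force at its end, in the units of the state.
- sensors.read_state(): the state, without advancing time (a new reading comes with each control period).
- viewer.read_camera(name): name is "side" or "top" or "wrist"; returns the picture (480x640x3 uint8, red, green, blue); there is no depth.
- viewer.camera_params(name): a dict with "K" (3x3 intrinsics, pixels), "world_to_cam" (4x4, takes a point from world to camera coordinates). Camera axes: x right, y down, z forward; pixel columns grow to the right and rows downward; lengths in m; the calibration is good to about 2 mm. The wrist camera is an equidistant fisheye: a pixel r from the principal point sees the ray r / f radians off the axis. A picture is of the moment at which its call begins: read the wrist's pose just before it. camera_params takes no time and is no camera call; for the wrist camera it gives the pose at the moment of the call.
- job.finish_job(): hands the job in; it is judged then, once.
The state is a dict: "time": time; "q": joint angles; "joint_vel": joint speeds; "joint_torque": joint torques, N m; "tool_pos": TCP position; "tcp_rot": TCP orientation; "wrist_force": force on the tool from outside, world axes, zero at the start; "torque": the same for the moment, N m; "width": opening from 0.0 (shut) to 1.0 (fully open); "grip_force": force on a finger pad.
Only numpy, scipy, OpenCV 4.12 (cv2) and the standard library are available. Lean on these libraries where they do the work, as an engineer would, in place of code of your own. Each camera call takes 0.05 s, during which the arm holds its last target. There are 200 camera calls.

## Working session

There is one attempt and no reset: what is moved stays moved. The work goes in short steps, Python scripts to look and compute and a shell command to move; the robot and the scene stay as the last step left them, time stands still between calls to the robot, and variables do not carry over. Pictures are saved under pics/ and viewed, at most 10 in all, crops included, and the job is handed in when it is done.

```bash
mkdir -p pics; ls; python3 - <<'E'
from workcell import sensors, viewer
import cv2
s=sensors.read_state();print({k:(v if not hasattr(v,'round') else v) for k,v in s.items()})
for n in("top","side"):
    im=viewer.read_camera(n);cv2.imwrite(f"pics/{n}0.png",im[:,:,::-1])
    p=viewer.camera_params(n);print(n,p)
E
```

```text
pics
{'time': 0.0, 'q': array([-1.16289233e+00,  2.64792855e-01,  1.60538133e+00, -1.31970217e-06,
        1.27371520e+00, -3.69077910e-02]), 'joint_vel': array([ 2.37105912e-03, -5.06880659e-04,  1.20223245e-07,  1.04285541e-03,
        2.02043396e-04, -4.86580809e-04]), 'joint_torque': array([-5.27410575e-04, -5.15123713e+01, -3.67314756e+01, -6.84007568e-05,
        1.29885064e-02, -1.06342361e-05]), 'tool_pos': array([ 0.29014349, -0.60863958,  0.22993133]), 'tcp_rot': array([-3.06201222e+00, -6.92465463e-01,  6.66859818e-04]), 'wrist_force': array([ 1.23214773, -0.46700052, -0.17291013]), 'torque': array([-0.00954223,  0.04850139,  0.0174573 ]), 'grip_force': 0.0, 'width': 1.0011865950185699}
top {'K': array([[441.15211992,   0.        , 313.48360105],
       [  0.        , 441.15211992, 244.61503535],
       [  0.        ,   0.        ,   1.        ]]), 'world_to_cam': array([[ 0.05429174, -0.9985148 ,  0.00453851, -0.05282191],
       [-0.97574042, -0.05401777, -0.21216201,  0.53572905],
       [ 0.21209207,  0.00709023, -0.97722397,  1.33607042],
       [ 0.        ,  0.        ,  0.        ,  1.        ]])}
side {'K': array([[575.99454953,   0.        , 320.77907676],
       [  0.        , 575.99454953, 246.23512364],
       [  0.        ,   0.        ,   1.        ]]), 'world_to_cam': array([[-0.95259977, -0.30416235, -0.00623975,  0.48511297],
       [-0.17904402,  0.57709051, -0.79681226,  0.1832735 ],
       [ 0.24596119, -0.75792599, -0.60419474,  1.25343865],
       [ 0.        ,  0.        ,  0.        ,  1.        ]])}
```

View pics/top0.png

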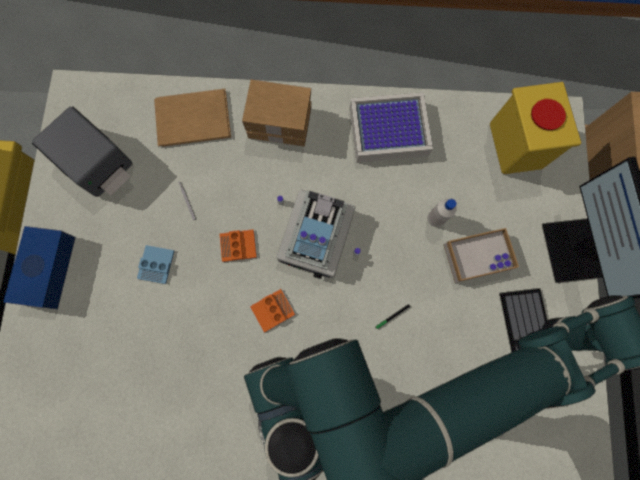

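View pics/side0.png

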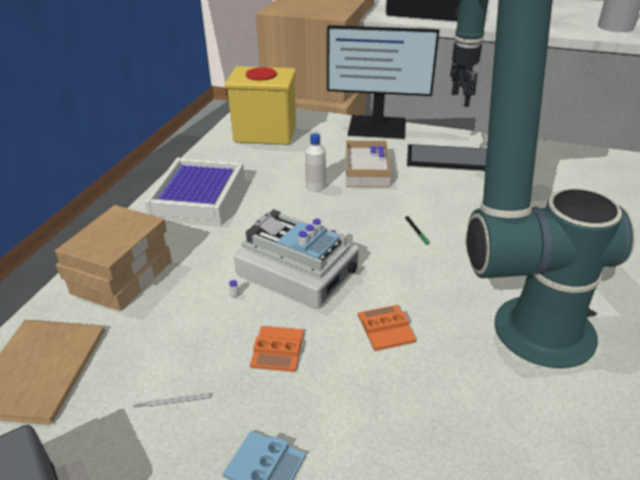

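Top view: the shaker is at about (317,233), with a blue tray and three purple caps at (312,240). Candidates for the tray:
- blue on the shaker, (312,240)
- empty blue on the table, (155,263)
- orange, (238,245) and (273,310)

Only the one on the shaker is blue, has vials and sits on the deck. I'll confirm that in a crop.

```bash
python3 - <<'E'
import cv2,numpy as np
a=cv2.imread("pics/top0.png")[180:285,270:365];b=cv2.imread("pics/side0.png")[200:305,230:365]
f=lambda i,k:cv2.resize(i,None,fx=k,fy=k,interpolation=cv2.INTER_CUBIC)
A=f(a,4);B=f(b,3);c=np.zeros((420,A.shape[1]+B.shape[1],3),np.uint8);c[:A.shape[0],:A.shape[1]]=A;c[:B.shape[0],A.shape[1]:]=B
cv2.imwrite("pics/crop.png",c);print(c.shape)
E
```

```text
(420, 785, 3)
```

View pics/crop.png

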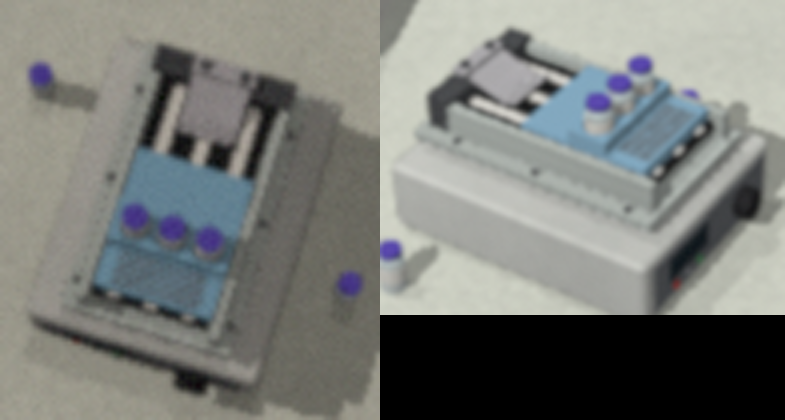

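The crop confirms it: the blue tray stands on the deck between the rails, with its nose at crop (197,163), short of the leaf at (215,115). The ribbed rest is at (158,278) and three purple caps stand in it. Next I measure.

```bash
cat > h.py <<'E'
import cv2,numpy as np
from workcell import sensors,viewer
from scipy.spatial.transform import Rotation as R
def ray(n,uv,p=None):
    p=p or viewer.camera_params(n);K=p["K"];T=p["world_to_cam"]
    x=(np.atleast_2d(uv)-K[:2,2])/K[0,0]
    if n=="wrist":
        r=np.linalg.norm(x,axis=1,keepdims=True)+1e-12;d=np.c_[x/r*np.sin(r),np.cos(r)]
    else: d=np.c_[x,np.ones(len(x))]
    return -T[:3,:3].T@T[:3,3], d@T[:3,:3]
def plane(n,uv,z,p=None):
    o,d=ray(n,uv,p);return o+d*((z-o[2])/d[:,2])[:,None]
def goal(xyz,yaw):   # tool down, tool y along direction yaw+90deg (tool x along yaw, mod pi)
    s=sensors.read_state();r=R.from_rotvec(s["tcp_rot"]);out=[]
    for k in(0,np.pi):
        x=np.array([np.cos(yaw+k),np.sin(yaw+k),0]);z=np.array([0,0,-1.]);g=R.from_matrix(np.c_[x,np.cross(z,x),z])
        out.append((r.inv()*g).as_rotvec(degrees=True))
    t=min(out,key=np.linalg.norm);print("pos",s["tool_pos"].round(4),"F",s["wrist_force"].round(2),"t",s["time"]);
    print("shift mm",(r.inv().apply(np.array(xyz)-s["tool_pos"])*1e3).round(1),"turn",t.round(2))
def mask(im,lo,hi): return cv2.inRange(cv2.cvtColor(im,cv2.COLOR_BGR2HSV),lo,hi)
E
python3 - <<'E'
from h import *
im={n:cv2.imread(f"pics/{n}0.png") for n in("top","side")}
roi={"top":(270,180,365,285),"side":(230,200,365,305)}
for n in im:
    x0,y0,x1,y1=roi[n];c=im[n][y0:y1,x0:x1]
    m=mask(c,(95,60,60),(112,255,255));k,l,st,ce=cv2.connectedComponentsWithStats(m);i=1+st[1:,4].argmax()
    q=cv2.boxPoints(cv2.minAreaRect(np.argwhere(l==i)[:,::-1].astype(np.float32)))+[x0,y0]
    print(n,"tray",st[i,4],q.round(1).tolist())
    if n=="top":
        w=plane(n,q,.114);print(w.round(4),np.linalg.norm(np.roll(w,-1,0)-w,axis=1).round(4))
    m=mask(c,(115,90,50),(140,255,255));k,l,st,ce=cv2.connectedComponentsWithStats(m)
    for j in range(1,k):
        if st[j,4]>8:print("cap",st[j,4],(ce[j]+[x0,y0]).round(1),plane(n,ce[j]+[x0,y0],.147).round(4))
E
```

```text
top tray 828 [[292.6, 251.2], [304.7, 214.9], [333.5, 224.5], [321.4, 260.8]]
[[ 0.5018  0.038   0.114 ]
 [ 0.6174  0.0082  0.114 ]
 [ 0.5918 -0.0815  0.114 ]
 [ 0.4772 -0.0503  0.114 ]] [0.1194 0.0933 0.1188 0.0916]
cap 20 [279.8 198.2] [[0.6558 0.0854 0.147 ]]
cap 31 [303.5 233.6] [[0.5502 0.0075 0.147 ]]
cap 33 [312.6 236.5] [[ 0.5428 -0.0201  0.147 ]]
cap 32 [321.8 239.4] [[ 0.5356 -0.0479  0.147 ]]
cap 25 [357.  250.4] [[ 0.5081 -0.1531  0.147 ]]
side tray 826 [[277.5, 242.2], [288.8, 213.3], [340.6, 233.4], [329.3, 262.3]]
cap 28 [316.3 221.1] [[ 0.535  -0.0496  0.147 ]]
cap 34 [309.2 227.2] [[ 0.5429 -0.0215  0.147 ]]
cap 39 [302.3 233.4] [[0.55   0.0062 0.147 ]]
cap 30 [232.9 283. ] [[0.6277 0.2084 0.147 ]]
```

```bash
python3 -c "
from h import *
goal([.510,-.012,.23],np.radians(-14.9))"
```

```text
pos [ 0.2901 -0.6087  0.23  ] F [ 0.4  -0.05 -0.24] t 0.1
shift mm [ 455.2 -444.1    1. ] turn [-1.200e-01  4.000e-02  4.038e+01]
```

```bash
python3 -m inch '[30,-30,0,0,0,0,0, 35,-34,0,0,0,0,0, 35,-34,0,0,0,0,0, 35,-34,0,0,0,0,0, 35,-34,0,0,0,0,0, 35,-34,0,0,0,0,0, 35,-34,0,0,0,0,0, 35,-34,0,0,0,0,0]'; python3 -c "
from h import *
goal([.510,-.012,.23],np.radians(-14.9))"
```

```text
time: 0.9
tool_pos: [0.4234, -0.247, 0.231]
tcp_rot: [-3.064, -0.692, 0.0]
wrist_force: [0.9, 0.6, 0.7]
width: 0.0
grip_force: 0.0
pos [ 0.4234 -0.247   0.231 ] F [0.89 0.57 0.66] t 0.9
shift mm [ 179.3 -175.     1. ] turn [-2.000e-02  1.000e-02  4.036e+01]
```

```bash
python3 -m inch '[35,-34,0,0,0,0,0, 35,-34,0,0,0,0,0, 35,-34,0,0,0,0,0, 35,-34,0,0,0,0,0, 35,-34,0,0,0,8,0, 0,0,0,0,0,8,0, 0,0,0,0,0,8,0, 0,0,0,0,0,8,0]'; python3 - <<'E'
from h import *
goal([.510,-.012,.20],np.radians(-14.9))
p=viewer.camera_params("wrist");im=viewer.read_camera("wrist")[:,:,::-1];cv2.imwrite("pics/w1.png",im)
print(p)
E
```

```text
time: 1.7
tool_pos: [0.5069, -0.0224, 0.2307]
tcp_rot: [3.137, -0.171, -0.002]
wrist_force: [-0.2, -0.1, -0.3]
width: 0.0
grip_force: 0.0
pos [ 0.5069 -0.0224  0.2307] F [-0.17 -0.11 -0.32] t 1.7
shift mm [  2.  -10.7  30.7] turn [0.01 0.07 8.66]
{'K': array([[371.64829954,   0.        , 316.63248215],
       [  0.        , 371.64829954, 244.40788692],
       [  0.        ,   0.        ,   1.        ]]), 'world_to_cam': array([[-1.08682949e-01, -9.94076459e-01,  1.01618658e-04,
         3.26904124e-02],
       [-9.40073396e-01,  1.02811997e-01,  3.25102603e-01,
         4.34978845e-01],
       [-3.23187292e-01,  3.52375807e-02, -9.45678744e-01,
         5.44356614e-01],
       [ 0.00000000e+00,  0.00000000e+00,  0.00000000e+00,
         1.00000000e+00]])}
```

View pics/w1.png

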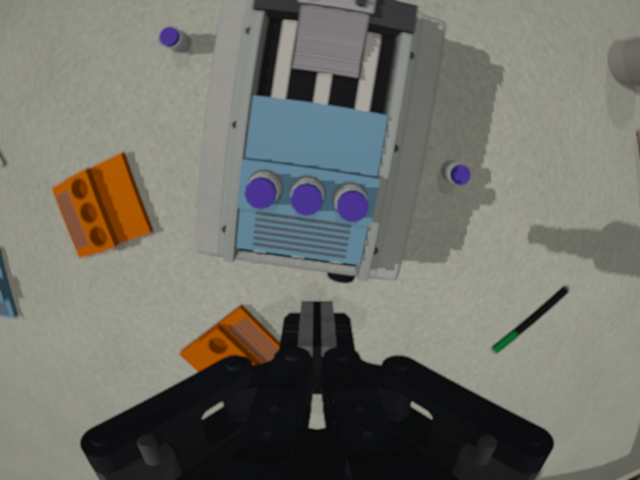

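The wrist view shows the nose edge from (252,97) to (387,113), the leaf tip from (295,70) to (360,80), the caps at (262,192), (307,196) and (352,203), and the ribs around (302,236).

```bash
python3 - <<'E'
from h import *
im=cv2.imread("pics/w1.png");p=viewer.camera_params("wrist")
c=im[80:280,220:410]
m=mask(c,(115,90,50),(140,255,255));k,l,st,ce=cv2.connectedComponentsWithStats(m)
for j in range(1,k):
    if st[j,4]>100:print("cap",st[j],(ce[j]+[220,80]).round(1),plane("wrist",ce[j]+[220,80],.150,p).round(4))
g=cv2.cvtColor(im,cv2.COLOR_BGR2GRAY)
b=mask(im,(95,60,60),(112,255,255))
def corner(q): return cv2.cornerSubPix(g,np.float32([[q]]),(4,4),(-1,-1),(3,50,.01))[0,0]
for nm,q,z in[("noseL",(252,97),.114),("noseR",(387,113),.114),("rearL",(238,248),.114),("rearR",(362,264),.114),("lipL",(295,70),.111),("lipR",(360,80),.111),("ribsTL",(256,212),.114),("ribsTR",(352,223),.114),("ribsBL",(253,251),.114),("ribsBR",(347,261),.114),("stopL",(255,9),.117),("stopR",(414,33),.117)]:
    u=corner(q);print(nm,u.round(1),plane("wrist",u,z,p)[0].round(4))
E
```

```text
cap [ 25  98  31  31 756] [260.1 192.9] [[0.5493 0.0073 0.15  ]]
cap [ 70 104  33  31 769] [306.2 199.3] [[ 0.5418 -0.0204  0.15  ]]
cap [117 111  31  31 756] [352.3 206.1] [[ 0.5344 -0.0481  0.15  ]]
noseL [250.2  96.3] [0.612  0.0111 0.114 ]
noseR [386.4 113.9] [ 0.589  -0.0808  0.114 ]
rearL [234.1 246.3] [0.5053 0.0398 0.114 ]
rearR [362. 264.] [ 0.4802 -0.0543  0.114 ]
lipL [295.  70.] [ 0.6264 -0.0216  0.111 ]
lipR [358.9  78.3] [ 0.6158 -0.0647  0.111 ]
ribsTL [256.7 208.2] [0.5321 0.0178 0.114 ]
ribsTR [350.5 222.1] [ 0.514  -0.0484  0.114 ]
ribsBL [253.6 251.7] [0.4994 0.0256 0.114 ]
ribsBR [347. 261.] [ 0.484  -0.0432  0.114 ]
stopL [252.6   8.7] [0.6746 0.0018 0.117 ]
stopR [411.6  34. ] [ 0.645  -0.1044  0.117 ]
```

```bash
python3 -m inch '[0,-11.5,0,0,0,4.4,0, 0,0,0,0,0,4.4,0, 0,0,20,0,0,0,0, 0,0,20,0,0,0,0, 0,0,20,0,0,0,0, 0,0,15,0,0,0,0, 0,0,8,0,0,0,0, 0,0,0,0,0,0,0]'; python3 - <<'E'
from h import *
goal([.508,-.011,.114],np.radians(-15))
p=viewer.camera_params("wrist");im=viewer.read_camera("wrist")[:,:,::-1];cv2.imwrite("pics/w2.png",im)
E
```

```text
time: 2.55
tool_pos: [0.5074, -0.0118, 0.1469]
tcp_rot: [3.115, -0.404, -0.004]
wrist_force: [-0.4, -0.2, -1.2]
width: -0.007
grip_force: 0.0
pos [ 0.5074 -0.0118  0.1469] F [-0.42 -0.17 -1.22] t 2.55
shift mm [ 0.5 -1.  32.9] turn [0.03 0.16 0.22]
```

View pics/w2.png

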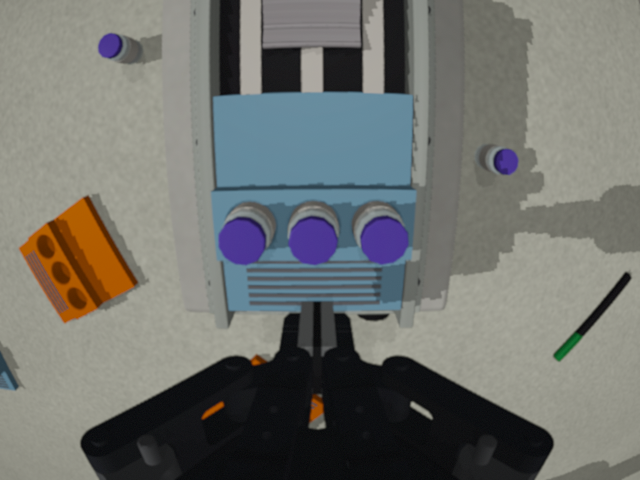

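The fingertips are centred over the ribs, with their tip at (317,305) and the ribs at (313,285). The tray is square in the rails and the middle cap at (313,238) is clear. Going down.

```bash
python3 -m inch '[0.5,-1,5,0,0,0.2,0, 0,0,5,0,0,0,0, 0,0,5,0,0,0,0, 0,0,5,0,0,0,0, 0,0,4,0,0,0,0, 0,0,3,0,0,0,0, 0,0,2,0,0,0,0, 0,0,0,0,0,0,0]'
```

```text
time: 3.4
tool_pos: [0.5089, -0.011, 0.1189]
tcp_rot: [3.115, -0.41, -0.001]
wrist_force: [0.6, -0.9, -0.7]
width: 0.001
grip_force: 0.0
```

```bash
python3 -m inch '[0,0,1,0,0,0,0, 0,0,1,0,0,0,0, 0,0,1,0,0,0,0, 0,0,0.5,0,0,0,0, 0,0,0.5,0,0,0,0, 0,0,0.5,0,0,0,0, 0,0,0,0,0,0,0, 0,0,0,0,0,0,0]'
```

```text
time: 4.2
tool_pos: [0.5092, -0.011, 0.1148]
tcp_rot: [3.115, -0.41, -0.0]
wrist_force: [-0.1, 0.6, 0.1]
width: 0.004
grip_force: 0.0
```

```bash
python3 -m inch '[0,0,0.5,0,0,0,0, 0,0,0.5,0,0,0,0, 0,0,0.5,0,0,0,0, 0,0,0.5,0,0,0,0, 0,0,0.5,0,0,0,0, 0,0,0.5,0,0,0,0, 0,0,0,0,0,0,0, 0,0,0,0,0,0,0]'
```

```text
time: 5.0
tool_pos: [0.5097, -0.011, 0.1126]
tcp_rot: [-3.115, 0.41, -0.002]
wrist_force: [-1.3, -0.3, 6.0]
width: 0.001
grip_force: 3.0
```

```bash
python3 -m inch '[0,0,1,0,0,0,0, 0,0,1,0,0,0,0, 0,0,1,0,0,0,0, 0,0,1,0,0,0,0, 0,0,1,0,0,0,0, 0,0,0.5,0,0,0,0, 0,0,0,0,0,0,0, 0,0,0,0,0,0,0]'
```

```text
time: 5.8
tool_pos: [0.5105, -0.0111, 0.1082]
tcp_rot: [-3.114, 0.41, -0.004]
wrist_force: [-1.6, 0.4, 11.3]
width: 0.003
grip_force: 5.2
```

```bash
python3 -m inch '[0,0,1,0,0,0,0, 0,0,1,0,0,0,0, 0,0,0.5,0,0,0,0, 0,0,0.5,0,0,0,0, 0,0,0.5,0,0,0,0, 0,0,0,0,0,0,0, 0,0,0,0,0,0,0, 0,0,0,0,0,0,0]'
```

```text
time: 6.6
tool_pos: [0.5116, -0.0111, 0.1059]
tcp_rot: [-3.114, 0.41, -0.008]
wrist_force: [-2.6, 0.5, 15.9]
width: 0.003
grip_force: 7.7
```

```bash
python3 -m inch '[0,0,0.5,0,0,0,0, 1,0,0.5,0,0,0,0, 2,0,0,0,0,0,0, 2,0,0,0,0,0,0, 2,0,0,0,0,0,0, 2,0,0,0,0,0,0, 2,0,0,0,0,0,0, 2,0,0,0,0,0,0]'; python3 - <<'E'
from h import *
p=viewer.camera_params("wrist");im=viewer.read_camera("wrist")[:,:,::-1]
a=cv2.resize(viewer.read_camera("side")[:,:,::-1][195:305,230:365],None,fx=2.5,fy=2.5,interpolation=2)
c=np.zeros((480,440+a.shape[1],3),np.uint8);c[:,:440]=im[:,100:540];c[:a.shape[0],440:]=a
cv2.imwrite("pics/w3.png",c);cv2.imwrite("pics/w3f.png",im)
E
```

```text
time: 7.4
tool_pos: [0.5249, -0.0144, 0.1059]
tcp_rot: [-3.114, 0.41, -0.01]
wrist_force: [-3.7, 1.3, 18.6]
width: 0.004
grip_force: 9.6
```

View pics/w3.png

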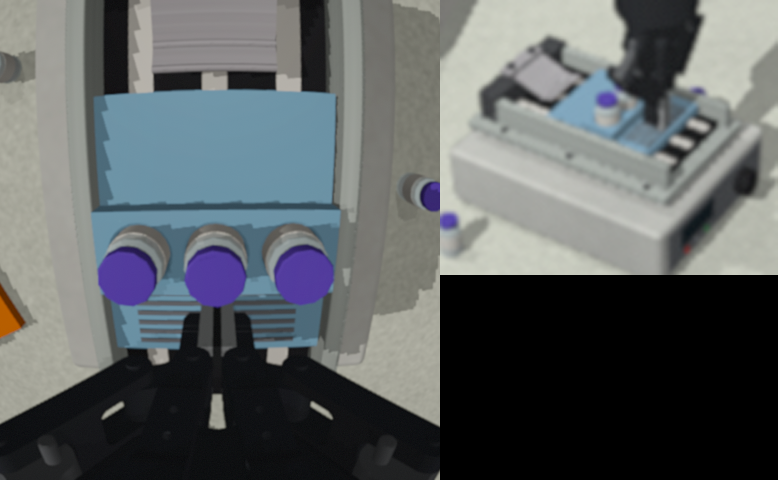

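The tray follows the fingers. Its nose edge at (215,92) is still short of the lip at (215,72), the deck is fully down and the vials are upright. I'll check tip-to-tray slip and the remaining gap.

```bash
python3 - <<'E'
from h import *
p=viewer.camera_params("wrist");ex=np.array([.966,-.259,0])
# crop x offset 100
for nm,u,z in[("nose",(315,91),.106),("lip",(315,72),.111),("rear",(318,348),.106),("cap",(316,276),.142)]:
    w=plane("wrist",u,z,p)[0];print(nm,w.round(4),"from tcp along x",((w-sensors.read_state()["tool_pos"])@ex).round(4))
E
```

```text
nose [ 0.6158 -0.0386  0.106 ] from tcp along x 0.0938
lip [ 0.6223 -0.0403  0.111 ] from tcp along x 0.1005
rear [ 0.508  -0.0109  0.106 ] from tcp along x -0.0175
cap [ 0.5585 -0.0237  0.142 ] from tcp along x 0.0345
```

```bash
python3 -m inch '[1.5,0,0,0,0,0,0, 1.5,0,0,0,0,0,0, 1.5,0,0,0,0,0,0, 1.5,0,0,0,0,0,0, 1.5,0,0,0,0,0,0, 1.5,0,0,0,0,0,0, 1.5,0,0,0,0,0,0, 1.5,0,0,0,0,0,0]'
```

```text
time: 8.3
tool_pos: [0.5364, -0.0175, 0.1059]
tcp_rot: [-3.114, 0.41, -0.01]
wrist_force: [-2.9, 0.8, 18.1]
width: 0.002
grip_force: 9.5
```

```bash
python3 -m inch '[1.5,0,0,0,0,0,0, 1.5,0,0,0,0,0,0, 1.5,0,0,0,0,0,0, 1.5,0,0,0,0,0,0, 1.5,0,0,0,0,0,0, 1.5,0,0,0,0,0,0, 1.5,0,0,0,0,0,0, 1.5,0,0,0,0,0,0]'; python3 - <<'E'
from h import *
p=viewer.camera_params("wrist");s=sensors.read_state();im=viewer.read_camera("wrist")[:,:,::-1]
a=cv2.resize(viewer.read_camera("side")[:,:,::-1][195:305,230:365],None,fx=2.5,fy=2.5,interpolation=2)
c=np.zeros((480,440+a.shape[1],3),np.uint8);c[:,:440]=im[:,100:540];c[:a.shape[0],440:]=a
cv2.imwrite("pics/w4.png",c)
E
```

```text
time: 9.1
tool_pos: [0.5472, -0.0204, 0.1059]
tcp_rot: [-3.114, 0.41, -0.007]
wrist_force: [-5.4, 1.3, 19.9]
width: 0.0
grip_force: 10.3
```

View pics/w4.png

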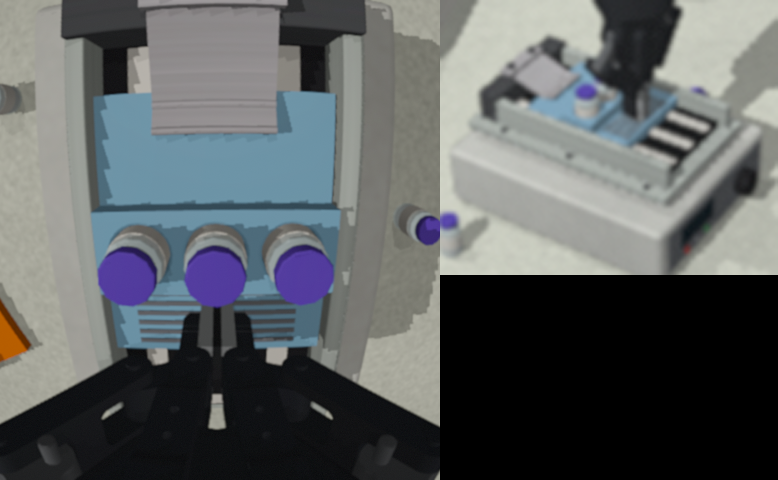

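The nose has gone under the leaf, whose tip now overlaps the tray at (215,132), and the fingertips haven't slipped on the rest. About 22 mm to go.

```bash
python3 -m inch '[2,0,0,0,0,0,0, 2,0,0,0,0,0,0, 2,0,0,0,0,0,0, 2,0,0,0,0,0,0, 2,0,0,0,0,0,0, 2,0,0,0,0,0,0, 2,0,0,0,0,0,0, 1,0,0,0,0,0,0]'; python3 - <<'E'
from h import *
p=viewer.camera_params("wrist");s=sensors.read_state();im=viewer.read_camera("wrist")[:,:,::-1]
ex=np.array([.966,-.259,0]);cv2.imwrite("pics/w5.png",im[:300,150:480])
for nm,u,z in[("nose",(215,92),.106),("nose@",(315,91),.106)]:print(plane("wrist",u,z,p)[0].round(4))
E
```

```text
time: 10.0
tool_pos: [0.5618, -0.0244, 0.106]
tcp_rot: [-3.114, 0.41, -0.007]
wrist_force: [-5.1, 1.2, 20.4]
width: -0.003
grip_force: 10.1
[ 0.6634 -0.0115  0.106 ]
[ 0.6524 -0.0485  0.106 ]
```

View pics/w5.png

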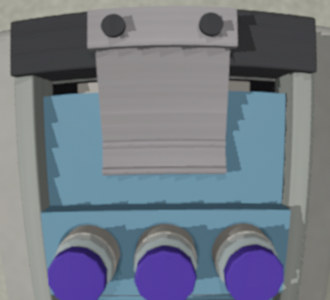

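Nose at (60,95) and stop face foot at (60,81) in the crop: about 5–7 mm remain. Finishing gently.

```bash
python3 -m inch '[1,0,0,0,0,0,0, 1,0,0,0,0,0,0, 0.5,0,0,0,0,0,0, 0.5,0,0,0,0,0,0, 0.5,0,0,0,0,0,0, 0.5,0,0,0,0,0,0, 0,0,0,0,0,0,0, 0,0,0,0,0,0,0]'
```

```text
time: 10.85
tool_pos: [0.5656, -0.0254, 0.1059]
tcp_rot: [-3.114, 0.41, -0.008]
wrist_force: [-4.9, 0.9, 19.5]
width: 0.001
grip_force: 9.9
```

```bash
python3 -m inch '[0.4,0,0,0,0,0,0, 0.4,0,0,0,0,0,0, 0.4,0,0,0,0,0,0, 0.4,0,0,0,0,0,0, 0,0,0,0,0,0,0, 0,0,0,0,0,0,0, 0,0,0,0,0,0,0, 0,0,0,0,0,0,0]'
```

```text
time: 11.65
tool_pos: [0.5671, -0.0258, 0.1059]
tcp_rot: [-3.114, 0.41, -0.007]
wrist_force: [-4.2, 1.9, 19.7]
width: -0.002
grip_force: 9.9
```

```bash
python3 -m inch '[0.4,0,0,0,0,0,0, 0.4,0,0,0,0,0,0, 0.3,0,0,0,0,0,0, 0.3,0,0,0,0,0,0, 0,0,0,0,0,0,0, 0,0,0,0,0,0,0, 0,0,0,0,0,0,0, 0,0,0,0,0,0,0]'
```

```text
time: 12.45
tool_pos: [0.5684, -0.0262, 0.1059]
tcp_rot: [-3.114, 0.41, -0.007]
wrist_force: [-4.7, 0.2, 20.8]
width: -0.003
grip_force: 9.9
```

```bash
python3 -m inch '[0.4,0,0,0,0,0,0, 0.4,0,0,0,0,0,0, 0.3,0,0,0,0,0,0, 0.3,0,0,0,0,0,0, 0,0,0,0,0,0,0, 0,0,0,0,0,0,0, 0,0,0,0,0,0,0, 0,0,0,0,0,0,0]'; python3 - <<'E'
from h import *
im=viewer.read_camera("wrist")[:,:,::-1];cv2.imwrite("pics/w6.png",cv2.resize(im[0:380,170:470],None,fx=1.5,fy=1.5,interpolation=2))
E
```

```text
time: 13.25
tool_pos: [0.5696, -0.0265, 0.106]
tcp_rot: [-3.114, 0.41, -0.007]
wrist_force: [-4.9, 1.6, 20.7]
width: 0.001
grip_force: 10.1
```

View pics/w6.png

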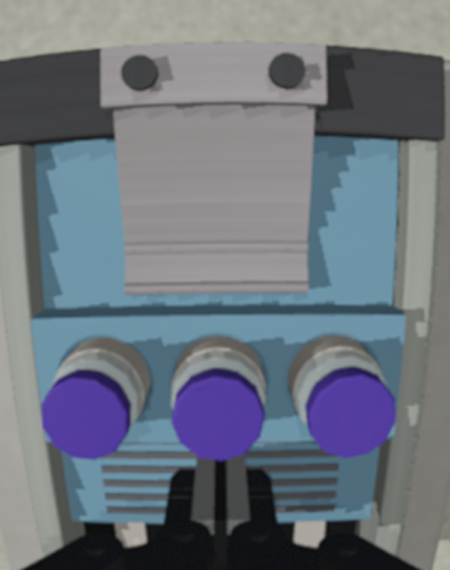

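No gap can be seen between the nose at y≈140 and the stop, but the force hasn't risen yet. I'll creep on until it does.

```bash
python3 -m inch '[0.3,0,0,0,0,0,0, 0.3,0,0,0,0,0,0, 0.3,0,0,0,0,0,0, 0.3,0,0,0,0,0,0, 0,0,0,0,0,0,0, 0,0,0,0,0,0,0, 0,0,0,0,0,0,0, 0,0,0,0,0,0,0]'
```

```text
time: 14.1
tool_pos: [0.57, -0.0266, 0.1059]
tcp_rot: [-3.114, 0.41, -0.004]
wrist_force: [-8.1, 1.6, 21.7]
width: -0.002
grip_force: 11.0
```

Contact with the stop: the tool moved only 0.4 of the 1.2 mm commanded, and the force rose from 5 to 8 N. I'll unload slowly with a slight forward bias, so the arm's springback doesn't drag the tray back.

```bash
python3 -m inch '[0.5,0,0,0,0,0,0, 0,0,0,0,0,0,0, 0.2,0,-1,0,0,0,0, 0.2,0,-1,0,0,0,0, 0.2,0,-1,0,0,0,0, 0.2,0,-1,0,0,0,0, 0.2,0,-1,0,0,0,0, 0,0,0,0,0,0,0]'
```

```text
time: 14.9
tool_pos: [0.5707, -0.0271, 0.1073]
tcp_rot: [-3.114, 0.41, -0.002]
wrist_force: [-0.3, 2.5, 4.7]
width: -0.002
grip_force: 2.4
```

```bash
python3 -m inch '[0,0,-1,0,0,0,0, 0,0,-1,0,0,0,0, 0,0,-2,0,0,0,0, 0,0,-4,0,0,0,0, 0,0,-8,0,0,0,0, 0,0,-15,0,0,0,0, 0,0,-20,0,0,0,0, 0,0,-20,0,0,0,0]'; python3 - <<'E'
from h import *
im=viewer.read_camera("wrist")[:,:,::-1];cv2.imwrite("pics/w7.png",im)
E
```

```text
time: 15.7
tool_pos: [0.5702, -0.0274, 0.1795]
tcp_rot: [3.115, -0.41, 0.001]
wrist_force: [0.2, 0.9, 0.4]
width: -0.002
grip_force: 0.0
```

View pics/w7.png

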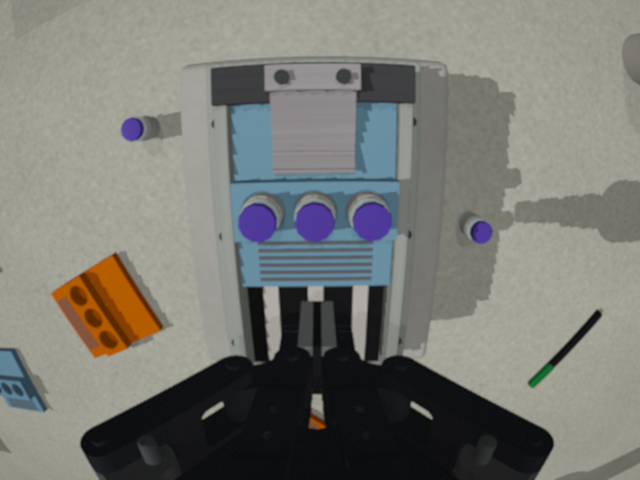

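The tray is clamped under the leaf, with its nose at (240,104) against the stop and its rear edge at (315,287). The vials are upright, with caps at (258,222), (315,221) and (371,221). Last: a check of tray travel.

```bash
python3 -m inch '[0,0,-5,0,0,0,0, 0,0,-10,0,0,0,0, 0,0,-5,0,0,0,0, 0,0,0,0,0,0,0, 0,0,0,0,0,0,0, 0,0,0,0,0,0,0, 0,0,0,0,0,0,0, 0,0,0,0,0,0,0]'; python3 - <<'E'
from h import *
p=viewer.camera_params("wrist");im=np.ascontiguousarray(viewer.read_camera("wrist")[:,:,::-1])
c=im[150:270,220:410];m=mask(c,(115,90,50),(140,255,255));k,l,st,ce=cv2.connectedComponentsWithStats(m);ex=np.array([.966,-.259,0])
for j in range(1,k):
    if st[j,4]>100:print(ce[j]+[220,150],plane("wrist",ce[j]+[220,150],.145,p)[0].round(4))
print("start cap (.5418,-.0204); expect travel .060")
w=[plane("wrist",ce[j]+[220,150],.145,p)[0] for j in range(1,k) if st[j,4]>100]
print(((np.mean(w,0)-[.5418,-.0204,0])@ex).round(4))
E
```

```text
time: 16.55
tool_pos: [0.5699, -0.0273, 0.1973]
tcp_rot: [3.115, -0.41, -0.001]
wrist_force: [0.2, -0.4, 0.7]
width: 0.004
grip_force: 0.0
[314.43248731 212.20101523] [ 0.6023 -0.0352  0.145 ]
[366.99793814 211.74123711] [ 0.5953 -0.0629  0.145 ]
[261.96659708 212.87682672] [ 0.6095 -0.0076  0.145 ]
start cap (.5418,-.0204); expect travel .060
0.0623
```

The tray travelled 62 mm against about 60 expected, which is within the calibration. It is home and the robot is clear.

```bash
python3 -c "
from workcell import job
print(job.finish_job())"
```

```text
the job is handed in; nothing more can be done
None
```

The tray was pressed down, slid under the leaf spring to light contact with the stop (about 8 N) and released; it stayed home with all three vials upright, and the job was handed in at about 17 s.

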